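# Hold the sample chamber's gate wide open

### The job

Get the sample chamber open for me and keep it open: first slide the sample sled by its post along its rail to the very end on your right, out of the gate's way. Then squeeze the tall catch on the chamber's top, and only after it the low catch, each thumb piece against its lug until its hook lets go, pull the gate by its upright rod past its half-open detent and swing it wide, about square to the chamber's front. It springs shut, so finish while holding it wide by the rod, and leave the other things on the bench where they are.

Things in the scene. Friction and masses are not known exactly. Their poses are not given: they have to be found in the camera images.
- cabinet: cream bench-top sample chamber, 200 deep x 280 wide x 130 mm high, fixed. Origin: on the bench, in the plane of its front, midway across. x points into the chamber away from the gate, y to its left seen from the robot, z up.
- gate (a joint): angle of the clear-paned gate in the chamber's front, rad: 0 shut, 1.57 square to the front, stop at 1.62. Hinged at its left (+y) end, opens towards the robot, clockwise from above. A spring pulls it shut (0.12 N m shut, 0.6 N m wide) and a plunger detent near the hinge resists from 0.5 to 0.9 rad (about 5 N at the rod). Held wide, it takes about 4 N at the rod. Each catch's hook holds it shut.
- gate_edge (a point): top of the gate's free (right) end, 190 mm from the hinge axis. The gate panel is 12 mm thick and spans 35 to 132 mm above the bench.
- gate_hinge (a point): point on the gate's upright hinge axis, 130 mm above the bench; at x -6, y +105 mm in the chamber's frame.
- pull: upright steel rod of the gate, 14 mm across, standing 39 mm in front of the gate's middle plane, 125 mm from the hinge axis along the gate. Origin: its axis at bench height; it is 60 to 185 mm above the bench, free all round from 130 mm up. Axes turn with the gate: x points from the rod to the gate, y along the gate to the hinge. Shut, it is at x -45, y -20 mm in the chamber's frame.
- pull_top (a point): top of the pull rod's axis, 185 mm above the bench.
- sled (a joint): travel of the sample sled along its rail, m: 0 to the end stop at 0.16, growing to the right (local -y of the chamber). Dark plate 110 x 60 mm with a capped glass jar (50 mm across, top 90 mm above the bench) in front and an upright square grip post. It slides with about 2 N and stays where it is left. Where it starts (0 to 0.05) the post blocks the gate's swing.
- post_top (a point): centre of the top of the sled's grip post, a steel post 14 x 14 mm, sides square to the chamber, 152 mm above the bench; the jar's axis is 52 mm in front of it. At x -110, y 30 mm minus the sled's travel in the chamber's frame.
- tall_base: base plate (40 x 75 x 5 mm) of the tall catch, lying on the chamber's top (its underside, the origin, is 130 mm above the bench). Axes as the chamber's. The tall and low catch stand 60 mm left and right of the chamber's middle, 35 mm behind its front; which is where changes from run to run.
- tall_lug: fixed steel lug of the tall catch. Same origin and axes as tall_base. The lug spans x -10..10, y -26..-16 mm, and rises to 58 mm above the origin.
- tall_thumb (a point): centre of the top of the sliding steel thumb piece of the tall catch, 58 mm above the base's origin. Unsqueezed it spans x -10..10, y 16..26 mm in the base's frame, so lug and thumb piece measure 52 mm over their outer faces. A thin L-shaped arm (y -4..26 mm, z 4..26 mm) runs from its front to a hook in front of the gate, clear of the outer faces.
- tall_catch (a joint): travel of the thumb piece towards the fixed lug (local -y), m: 0 unsqueezed, stop at 0.020. Slides stiffly (about 4 N), no spring: it stays where it is left. Its hook frees the gate from 0.009 on. Squeeze with the fingers closing along local y, centred 7 mm off the base's middle towards the lug (local y -7 mm), which ends 32 to 38 mm over the outer faces.
- low_base: base plate (40 x 75 x 5 mm) of the low catch, lying on the chamber's top (its underside, the origin, is 130 mm above the bench). Axes as the chamber's. The low and tall catch stand 60 mm left and right of the chamber's middle, 35 mm behind its front; which is where changes from run to run.
- low_lug: fixed steel lug of the low catch. Same origin and axes as low_base. The lug spans x -10..10, y -26..-16 mm, and rises to 34 mm above the origin.
- low_thumb (a point): centre of the top of the sliding steel thumb piece of the low catch, 34 mm above the base's origin. Unsqueezed it spans x -10..10, y 16..26 mm in the base's frame, so lug and thumb piece measure 52 mm over their outer faces. A thin L-shaped arm (y -4..26 mm, z 4..26 mm) runs from its front to a hook in front of the gate, clear of the outer faces.
- low_catch (a joint): travel of the thumb piece towards the fixed lug (local -y), m: 0 unsqueezed, stop at 0.020. Slides stiffly (about 4 N), no spring: it stays where it is left. Its hook frees the gate from 0.009 on. Squeeze with the fingers closing along local y, centred 7 mm off the base's middle towards the lug (local y -7 mm), which ends 32 to 38 mm over the outer faces.
- cup: white plastic cup, 72 across x 88 mm high, on the bench left of the chamber's front; leave alone. Origin: centre of its underside, as for all the following.
- beaker: small glass beaker, 68 across x 70 mm high, right of the sled's rail; leave alone
- dish: glass dish, 90 across x 14 mm high, on the chamber's top behind the catches; leave alone
- meter: grey hand-held meter with blue-green panels, 120 x 190 x 38 mm; leave alone
- wash_bottle: clear plastic bottle, 64 across x 150 mm high; leave alone
- adapter: black power adapter, 70 x 45 x 35 mm; leave alone
- jar: amber jar, 52 across x 65 mm high; leave alone

How it is judged:
By the outcome, as a careful person would: the job done as asked, in the order asked, and still so for the second after the job is handed in, while the arm keeps its last pose, push and grip.
It also fails if it takes over 72 s, if anything falls off the work surface, if the arm or the gripper's body presses on something with over 40 N, if the wrist force passes 120 N, or if a joint passes its speed limit or range.

### The arm

A 6-joint arm with a two-finger parallel gripper is mounted at the origin on the work surface. World frame = base frame: x ahead of the robot, y to its left, z up, the work surface at z = 0. Lengths are in m, angles in degrees, forces in N, time in s.
With the tool pointing down it reaches from about 0.375 to 0.9 m from the base axis. Payload 3.1 kg.
Tool frame: the origin (TCP) lies where the fingers leave the gripper's body, on its centre line; the fingertips stand 70 mm ahead of it and the grasp point (between the pads) lies 51 mm ahead of it; z points along the fingers, y is the line along which they close (so a half turn about z gives the same grasp; the last joint's range is limited). The gripper opens to 87 mm and grips with 3 to 60 N. Pads are 19 mm wide; open, the fingers measure 117 mm over their backs; the gripper's body (75 mm by 190 mm) begins 51 mm behind the grasp point.
Start: joints at [55.835, 30.224, 82.088, -0, 67.689, -10.227], TCP at [0.254, 0.571, 0.292] pointing down, gripper open.
Joint ranges: [-176.69, 176.69], [-43.24, 126.21], [12.49, 139.97], [-82, 262], [0, 151.66], [-163.58, 163.58]. Speed limits (degrees/s): [159.86, 159.86, 180, 180, 180, 180].

### API

Orientations are given as a 3x3 rotation matrix whose columns are the frame's x, y, z axes.
In Python, from rig import readout, capture, calibration, bot, look_for gives the robot as it stands. The module is installed in compiled form; this text tells all that it offers.
- The arm moves only by the shell command python3 -m pendant 'ROWS'. ROWS is JSON, a list of rows, each a list of 7 numbers: the shift along the tool's x, y, z normalised to -1 to 1, where 1 is 200 mm, then the turn, a rotation vector about the tool's x, y, z normalised to -1 to 1, where 1 is 180 degrees, then the closure, from -1 (fully open) to 1 (shut). In form: [[dx, dy, dz, ax, ay, az, grip], ...]. A call has 1 to 8 rows; each row is the pose to reach, as a shift and turn from the pose commanded when the call began, along the tool's axes at that moment, turning the shorter way round; what a row does not reach only later rows make up. A row lasts 1/10 s, in which the tool goes at most 50 mm and 8.59 degrees, less where a joint would pass 70% of its speed; a pose out of reach is approached as far as the arm can. A call with a number of a shift or a turn outside -1 to 1 is refused whole. A call with a gripper value outside its range is refused whole. The fingers move at their own pace and stop on an object; the grip force is fixed at half the most. Time passes only in rows, so rows that repeat a pose let the fingers close. It gives the time, the measured TCP pose, the force, the opening and the grip force at its end, in the units of the state.
- readout.read_state(): the state, without advancing time (a new reading comes with each control period).
- capture(name): name is "scene" or "top" or "wrist"; returns (picture, depth): 480x640x3 uint8, red, green, blue; 480x640 float32, m along the optical axis (not along the pixel's ray), 0 where there is no reading.
- calibration(name): a dict with "mtx" (3x3 intrinsics, pixels), "T" (4x4, takes a point from camera to world coordinates); the wrist camera has in their place "mount" (4x4, takes a point from camera to tool coordinates, whose origin is the TCP and whose axes are the flange's). Camera axes: x right, y down, z forward; pixel columns grow to the right and rows downward; lengths in m; the calibration is good to about 2 mm. The wrist camera is an equidistant fisheye: a pixel r from the principal point sees the ray r / f radians off the axis. A picture is of the moment at which its call begins: read the wrist's pose just before it. calibration takes no time and is no camera call.
- bot.hand_in(): hands the job in; it is judged then, once.
Trained networks look in the newest picture that a camera, given by its name, has taken for a name from the list of things; names that differ only in an ending like _2 or _b are one class to them, and where a whole thing is asked for, a point or a joint stands for the part that bears it (a point fixed in the world has none). Each returns a list of dicts, best first, with "conf" (0 to 1); they miss things now and then, are a little off and sometimes report something else, mostly with a low value. They report only what shows in the picture. A call takes as long as a camera call.
- look_for(thing, camera): "extent" ([left, top, right, bottom] in pixels, round what is visible of it).
The state is a dict: "time_s": time; "joint_positions": joint angles; "qvel": joint speeds; "tau": joint torques, N m; "position": TCP position; "tcp_rot": TCP orientation; "force": force on the tool from outside, world axes, zero at the start; "moment": the same for the moment, N m; "opening": opening from 0.0 (shut) to 1.0 (fully open); "grasp_force": force on a finger pad.
Only numpy, scipy, OpenCV 4.12 (cv2) and the standard library are available. Lean on these libraries where they do the work, as an engineer would, in place of code of your own. Each camera call takes 0.05 s, during which the arm holds its last target. There are 200 camera calls.

## Working session

There is one attempt and no reset: what is moved stays moved. The work goes in short steps, Python scripts to look and compute and a shell command to move; the robot and the scene stay as the last step left them, time stands still between calls to the robot, and variables do not carry over. Pictures are saved under pics/ and viewed, at most 10 in all, crops included, and the job is handed in when it is done.

```bash
mkdir -p pics; cat > h.py <<'E'
import numpy as np, cv2
from rig import readout, capture, calibration, bot, look_for
def world(cam, d, u, v):
    c=calibration(cam); K=c["mtx"]; z=d[int(v),int(u)]
    p=np.array([(u-K[0][2])/K[0][0]*z,(v-K[1][2])/K[1][1]*z,z,1]); return (np.array(c["T"])@p)[:3]
E
python3 - <<'E'
from h import *
np.set_printoptions(precision=4,suppress=True)
for cam in("scene","top"):
    p,d=capture(cam); cv2.imwrite(f"pics/{cam}0.png",p[:,:,::-1]); np.save(cam+".npy",d)
    print(cam,calibration(cam))
    for t in["cabinet","gate","pull","pull_top","post_top","sled","tall_base","low_base","tall_thumb","low_thumb","tall_lug","low_lug","cup","beaker","gate_edge","gate_hinge"]:
        r=look_for(t,cam)[:2]
        for q in r:
            e=q["extent"];u,v=(e[0]+e[2])/2,(e[1]+e[3])/2
            print(t,round(q["conf"],2),np.round(e),world(cam,d,u,v))
s=readout.read_state();print(s)
E
```

```text
scene {'mtx': array([[544.0008,   0.    , 313.5585],
       [  0.    , 544.0008, 241.6771],
       [  0.    ,   0.    ,   1.    ]]), 'T': array([[ 0.8118,  0.4671, -0.3503,  1.1067],
       [ 0.5838, -0.6422,  0.4967, -0.7898],
       [ 0.007 , -0.6078, -0.7941,  1.4402],
       [ 0.    ,  0.    ,  0.    ,  1.    ]])}
cabinet 0.86 [260. 243. 405. 362.] [ 0.6988 -0.1185  0.1392]
gate 0.92 [306. 257. 338. 301.] [ 0.6259 -0.0648  0.1259]
pull 0.6 [308. 264. 315. 278.] [ 0.5955 -0.0743  0.1532]
pull_top 0.63 [307. 262. 319. 289.] [ 0.5547 -0.0072  0.0125]
pull_top 0.35 [230. 386. 268. 411.] [ 0.6553 -0.4387  0.0334]
post_top 0.57 [271. 252. 308. 288.] [ 0.4926 -0.0494  0.0415]
sled 0.96 [269. 251. 308. 291.] [ 0.4946 -0.0528  0.0424]
tall_base 0.78 [330. 247. 356. 277.] [ 0.6578 -0.0074  0.173 ]
tall_base 0.5 [312. 283. 334. 294.] [ 0.6539 -0.1004  0.1484]
low_base 0.67 [307. 284. 342. 306.] [ 0.6746 -0.1228  0.1607]
low_thumb 0.66 [309. 284. 336. 290.] [ 0.6437 -0.0874  0.1299]
low_thumb 0.65 [228. 386. 269. 412.] [ 0.6518 -0.4395  0.029 ]
tall_lug 0.63 [305. 250. 341. 302.] [ 0.6246 -0
[... 2133 characters left out ...]
 -0.0541  0.0504]
gate_edge 0.64 [253. 252. 281. 284.] [0.4777 0.1727 0.0063]
gate_hinge 0.97 [316. 200. 391. 223.] [ 0.6171 -0.0525  0.0527]
{'time_s': 1.7, 'joint_positions': array([ 55.8345,  30.2234,  82.0873,   0.    ,  67.6902, -10.2265]), 'qvel': array([-0.0029,  0.1011, -0.0476, -0.1305, -0.0065,  0.0588]), 'tau': array([  0.    , -44.0009, -17.6977,   0.0633,   0.0506,  -0.    ]), 'position': array([0.2536, 0.5712, 0.2923]), 'tcp_rot': array([[-0.914 ,  0.4058, -0.    ],
       [ 0.4058,  0.914 , -0.    ],
       [ 0.    , -0.    , -1.    ]]), 'force': array([-0.8283, -0.7361, -0.0883]), 'moment': array([-0.0207, -0.0051, -0.0314]), 'grasp_force': 0.0, 'opening': 0.9972923663037606}
```

```bash
python3 - <<'E'
from h import *
np.set_printoptions(precision=4,suppress=True)
a=cv2.imread("pics/top0.png")[100:320,220:500]; b=cv2.imread("pics/scene0.png")[190:400,200:460]
a=cv2.resize(a,(400,314),interpolation=3);b=cv2.resize(b,(400,323),interpolation=3)
o=np.zeros((330,800,3),np.uint8);o[:314,:400]=a;o[:323,400:]=b;cv2.imwrite("pics/c0.png",o)
P=[]
for cam in("top","scene"):
    d=np.load(cam+".npy");c=calibration(cam);K=c["mtx"]
    v,u=np.mgrid[:480,:640]; q=np.stack([(u-K[0,2])/K[0,0]*d,(v-K[1,2])/K[1,1]*d,d],-1)@c["T"][:3,:3].T+c["T"][:3,3]
    q=q[d>0]; P.append(q)
    m=(abs(q[:,2]-.132)<.006)&(q[:,0]>.55)&(q[:,0]<1)&(abs(q[:,1]+.06)<.25)
    r=cv2.minAreaRect(q[m,:2].astype(np.float32)); print(cam,m.sum(),r,cv2.boxPoints(r),np.median(q[m,2]))
    for n,l,h in(("rodtop",.178,.192),("posttop",.146,.158)):
        m=(abs(q[:,2]-(l+h)/2)<(h-l)/2)&(q[:,0]>.4)&(q[:,0]<.9)&(abs(q[:,1]+.06)<.2)
        k=np.round(q[m],3); print(n,len(k)); print(k[:40].tolist())
E
```

```text
top 8589 ((0.7011445760726929, -0.04124259948730469), (0.2518761157989502, 0.28041335940361023), 9.771869659423828) [[ 0.5532  0.0756]
 [ 0.6008 -0.2008]
 [ 0.8491 -0.158 ]
 [ 0.8015  0.1183]] 0.13122302887918913
rodtop 103
[[0.666, -0.006, 0.186], [0.665, -0.008, 0.187], [0.665, -0.011, 0.189], [0.663, -0.004, 0.186], [0.663, -0.006, 0.186], [0.663, -0.008, 0.19], [0.663, -0.011, 0.189], [0.663, -0.013, 0.189], [0.66, -0.003, 0.189], [0.66, -0.008, 0.19], [0.66, -0.013, 0.189], [0.659, 0.031, 0.186], [0.659, -0.004, 0.18], [0.658, -0.006, 0.188], [0.658, -0.008, 0.19], [0.658, -0.01, 0.188], [0.658, -0.013, 0.188], [0.657, 0.038, 0.185], [0.657, 0.036, 0.188], [0.657, 0.033, 0.188], [0.656, 0.031, 0.189], [0.657, 0.029, 0.187], [0.657, -0.004, 0.18], [0.656, -0.006, 0.187], [0.655, -0.008, 0.191], [0.656, -0.01, 0.186], [0.656, -0.013, 0.189], [0.654, 0.038, 0.188], [0.654, 0.036, 0.189], [0.655, 0.033, 0.185], [0.654, 0.031, 0.191], [0.654, 0.029, 0.189], [0.654, -0.006, 0.188], [0.654, -0.008, 0.186], [0.654, -0.01, 0.186], [0.653, 0.038, 0.179], [0.652, 0.036, 0.191], [0.652, 0.0
[... 2391 characters left out ...]
.148], [0.523, -0.045, 0.155], [0.523, -0.041, 0.15], [0.596, 0.008, 0.156], [0.6, 0.008, 0.157], [0.601, 0.011, 0.155], [0.635, 0.035, 0.156], [0.636, 0.039, 0.152], [0.516, -0.055, 0.155], [0.516, -0.051, 0.152], [0.519, -0.051, 0.153], [0.523, -0.05, 0.155], [0.524, -0.048, 0.154], [0.525, -0.044, 0.151], [0.595, 0.005, 0.152], [0.599, 0.005, 0.156], [0.604, 0.008, 0.156], [0.605, 0.011, 0.154], [0.609, 0.011, 0.157], [0.637, 0.032, 0.156], [0.639, 0.034, 0.156], [0.642, 0.035, 0.156], [0.517, -0.053, 0.148], [0.52, -0.051, 0.149], [0.524, -0.052, 0.153], [0.523, -0.046, 0.146], [0.598, 0.0, 0.155], [0.598, 0.005, 0.15], [0.603, 0.004, 0.155], [0.603, 0.008, 0.151], [0.608, 0.006, 0.156]]
```

View pics/c0.png

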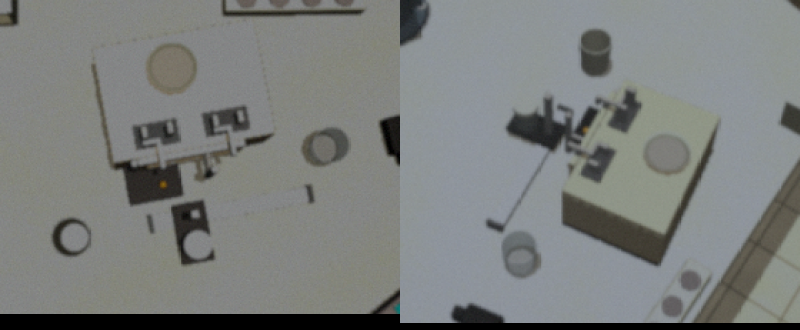

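The crop shows the chamber yawed about +10°. The tall catch is on the left (y>0) and the low catch on the right. The sled post sits in front of the rod, at about (192,213) in the left panel, with the rail running right. The depth fit puts the origin at ≈(0.629,-0.052) with yaw 9.7°, and the catch and post heights agree with that.

```bash
cat >> h.py <<'E'
O=np.array([.6294,-.052]); YAW=9.7
def loc(x,y):
    a=np.radians(YAW); return O+np.array([x*np.cos(a)-y*np.sin(a),x*np.sin(a)+y*np.cos(a)])
def plan(x,y,z,yaw=YAW+90):
    "units for moving the TCP to chamber-local x,y and height z, tool y at yaw"
    s=readout.read_state();R=s["tcp_rot"];p=s["position"]
    t=np.r_[loc(x,y),z]; d=R.T@(t-p)/.2
    a=(yaw-np.degrees(np.arctan2(R[1,1],R[0,1])))
    print("target",t.round(4),"pos",p.round(4),"rows",d.round(3),"az",round(-a/180,4),"t",s["time_s"],"f",s["force"].round(1),"open",round(s["opening"],3))
E
python3 -m pendant '[[-0.98,-0.92,0,0,0,-0.187,-1],[-0.98,-0.92,0,0,0,-0.187,-1],[-0.98,-0.92,0,0,0,-0.187,-1],[-0.98,-0.92,0,0,0,-0.187,-1],[-0.98,-0.92,0,0,0,-0.187,-1],[-0.98,-0.92,0,0,0,-0.187,-1],[-0.98,-0.92,0,0,0,-0.187,-1],[-0.98,-0.92,0,0,0,-0.187,-1]]'
python3 -c "
from h import *
plan(-.11,.023,.292)"
```

```text
time_s: 2.5
position: [0.3585, 0.3234, 0.2925]
tcp_rot: [[-0.986, -0.167, 0.0], [-0.167, 0.986, 0.001], [-0.0, 0.001, -1.0]]
force: [0.7, 0.1, 0.1]
opening: 0.999
grasp_force: 0.0
target [ 0.5171 -0.0479  0.292 ] pos [0.3585 0.3234 0.2925] rows [-4.730e-01 -1.963e+00  1.000e-03] az -0.0006 t 2.5 f [0.7 0.1 0.1] open 0.999
```

```bash

python3 -m pendant '[[-0.23,-0.98,0,0,0,0,-1],[-0.23,-0.98,0,0,0,0,-1],[-0.23,-0.98,0,0,0,0,-1],[-0.23,-0.98,0,0,0,0,-1],[-0.23,-0.98,0,0,0,0,-1],[-0.23,-0.98,0,0,0,0,-1]]' >/dev/null
python3 -m pendant '[[-0.23,-0.98,0,0,0,0,-1],[-0.23,-0.98,0,0,0,0,-1],[-0.23,-0.98,0,0,0,0,-1],[-0.23,-0.98,0,0,0,0,-1],[-0.23,-0.98,0,0,0,0,-1],[-0.23,-0.98,0,0,0,0,-1]]'
python3 - <<'E'
from h import *
np.set_printoptions(precision=4,suppress=True)
plan(-.11,.023,.191)
s=readout.read_state(); p,d=capture("wrist"); cv2.imwrite("pics/w0.png",p[:,:,::-1])
c=calibration("wrist");print(c); K=c["mtx"]
# expected pixels of model points through the equidistant model
R,t=np.array(s["tcp_rot"]),np.array(s["position"]); M=np.array(c["mount"])
def px(P):
    q=np.linalg.inv(M)@np.r_[R.T@(P-t),1]; r=np.hypot(q[0],q[1]); th=np.arctan2(r,q[2])
    return (K[0][2]+K[0][0]*th*q[0]/r, K[1][2]+K[1][1]*th*q[1]/r)
for n,x,y,z in(("post",-.11,.023,.152),("pull",-.045,-.02,.185),("tlug",.035,.039,.188),("tthumb",.035,.081,.188),("llug",.035,-.081,.164),("lthumb",.035,-.039,.164)):
    u,v=px(np.r_[loc(x,y),z]); print(n,round(u),round(v)); cv2.circle(p,(int(u),int(v)),3,(255,0,0),1)
cv2.imwrite("pics/w1.png",p[:,:,::-1])
E
```

```text
time_s: 3.7
position: [0.5151, -0.0459, 0.2919]
tcp_rot: [[-0.986, -0.17, -0.001], [-0.17, 0.986, 0.001], [0.001, 0.001, -1.0]]
force: [0.2, 0.3, 0.1]
opening: 0.998
grasp_force: 0.0
target [ 0.5171 -0.0479  0.191 ] pos [ 0.5151 -0.0459  0.2919] rows [-0.008 -0.012  0.504] az 0.0004 t 3.7 f [0.2 0.3 0.1] open 0.998
{'mtx': array([[371.6483,   0.    , 319.5135],
       [  0.    , 371.6483, 241.3886],
       [  0.    ,   0.    ,   1.    ]]), 'mount': array([[ 0.0005, -0.957 , -0.2902,  0.0797],
       [ 1.    ,  0.0006, -0.0004,  0.0003],
       [ 0.0005, -0.2902,  0.957 , -0.0928],
       [ 0.    ,  0.    ,  0.    ,  1.    ]])}
post 315 257
pull 250 366
tlug 337 450
tthumb 391 448
llug 193 422
lthumb 241 426
```

View pics/w1.png

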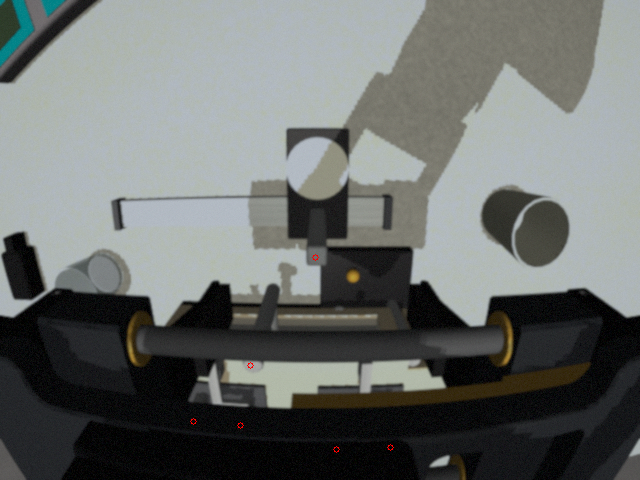

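The predicted post top (315,257) lands on the seen post within about 2 px, and the rod matches too. Next I descend and grip.

```bash

python3 -m pendant '[[-0.008,-0.007,0.25,0,0,0,-1],[-0.008,-0.007,0.505,0,0,0,-1],[-0.008,-0.007,0.505,0,0,0,-1],[-0.008,-0.007,0.505,0,0,0,1],[-0.008,-0.007,0.505,0,0,0,1],[-0.008,-0.007,0.505,0,0,0,1],[-0.008,-0.007,0.505,0,0,0,1],[-0.008,-0.007,0.505,0,0,0,1]]'
python3 -c "
from h import *
plan(-.11,-.13,.191)"
```

```text
time_s: 4.55
position: [0.5173, -0.0486, 0.1928]
tcp_rot: [[-0.986, -0.169, 0.003], [-0.169, 0.986, -0.001], [-0.003, -0.001, -1.0]]
force: [0.3, -0.6, -1.7]
opening: 0.63
grasp_force: 0.0
target [ 0.5429 -0.1987  0.191 ] pos [ 0.5173 -0.0486  0.1928] rows [ 0.001 -0.761  0.01 ] az 0.0001 t 4.55 f [ 0.3 -0.6 -1.7] open 0.63
```

```bash

python3 -m pendant '[[0,0,0,0,0,0,1],[0,0,0,0,0,0,1],[0,0,0,0,0,0,1],[0,0,0,0,0,0,1],[0,0,0,0,0,0,1],[0,0,0,0,0,0,1],[0,0,0,0,0,0,1],[0,0,0,0,0,0,1]]'
python3 -c "
from h import *
plan(-.11,-.13,.191)"
```

```text
time_s: 5.35
position: [0.5167, -0.0484, 0.1911]
tcp_rot: [[-0.986, -0.169, -0.0], [-0.169, 0.986, 0.0], [0.0, 0.0, -1.0]]
force: [0.2, 0.2, -0.0]
opening: 0.161
grasp_force: 30.0
target [ 0.5429 -0.1987  0.191 ] pos [ 0.5167 -0.0484  0.1911] rows [-0.002 -0.763  0.001] az 0.0001 t 5.35 f [ 0.2  0.2 -0. ] open 0.161
```

```bash

python3 -m pendant '[[0,-0.1,0,0,0,0,1],[0,-0.2,0,0,0,0,1],[0,-0.3,0,0,0,0,1],[0,-0.4,0,0,0,0,1],[0,-0.5,0,0,0,0,1],[0,-0.6,0,0,0,0,1],[0,-0.7,0,0,0,0,1],[0,-0.74,0,0,0,0,1]]'
python3 -m pendant '[[0,0,0,0,0,0,1],[0,-0.02,0,0,0,0,1],[0,-0.03,0,0,0,0,1],[0,-0.03,0,0,0,0,1]]'
```

```text
time_s: 6.15
position: [0.5417, -0.1963, 0.1911]
tcp_rot: [[-0.986, -0.168, -0.001], [-0.168, 0.986, -0.0], [0.001, -0.0, -1.0]]
force: [-0.8, 2.6, 2.5]
opening: 0.158
grasp_force: 30.0
time_s: 6.55
position: [0.542, -0.1982, 0.1911]
tcp_rot: [[-0.986, -0.169, -0.002], [-0.169, 0.986, 0.003], [0.001, 0.004, -1.0]]
force: [-2.1, 4.7, 1.6]
opening: 0.157
grasp_force: 30.0
```

```bash

python3 -m pendant '[[0,-0.015,0,0,0,0,1],[0,-0.03,0,0,0,0,1],[0,-0.03,0,0,0,0,1]]'
python3 -m pendant '[[0,-0.015,0,0,0,0,1],[0,-0.03,0,0,0,0,1],[0,-0.03,0,0,0,0,1]]'
```

```text
time_s: 6.85
position: [0.5421, -0.1991, 0.1911]
tcp_rot: [[-0.986, -0.168, -0.005], [-0.168, 0.986, 0.013], [0.002, 0.014, -1.0]]
force: [-1.3, 17.4, 7.3]
opening: 0.156
grasp_force: 30.1
time_s: 7.15
position: [0.5422, -0.2, 0.1909]
tcp_rot: [[-0.986, -0.166, -0.008], [-0.166, 0.986, 0.023], [0.004, 0.024, -1.0]]
force: [-0.0, 30.5, 10.6]
opening: 0.16
grasp_force: 30.1
```

```bash

python3 -m pendant '[[0,0.03,0,0,0,0,1],[0,0.03,0,0,0,0,1],[0,0.03,0,0,0,0,-1],[0,0.03,0,0,0,0,-1],[0,0.03,0,0,0,0,-1],[0,0.03,0,0,0,0,-1],[0,0.03,0,0,0,0,-1],[0,0.03,0,0,0,0,-1]]'
python3 -m pendant '[[0,0,0,0,0,0,-1],[0,0,0,0,0,0,-1],[0,0,-0.25,0,0,0,-1],[0,0,-0.45,0,0,0,-1],[0,0,-0.45,0,0,0,-1]]'
python3 - <<'E'
from h import *
plan(.035,.053,.28)
p,d=capture("top");cv2.imwrite("pics/t2.png",p[:,:,::-1])
p,d=capture("wrist");cv2.imwrite("pics/w2.png",p[:,:,::-1])
E
```

```text
time_s: 7.95
position: [0.544, -0.2067, 0.1914]
tcp_rot: [[-0.986, -0.169, 0.001], [-0.169, 0.986, -0.001], [-0.001, -0.001, -1.0]]
force: [0.3, 0.4, 0.8]
opening: 0.619
grasp_force: 0.0
time_s: 8.45
position: [0.5466, -0.2079, 0.287]
tcp_rot: [[-0.986, -0.169, 0.011], [-0.169, 0.986, -0.007], [-0.009, -0.009, -1.0]]
force: [0.8, 0.2, 0.7]
opening: 0.98
grasp_force: 0.0
target [0.655  0.0061 0.28  ] pos [ 0.5466 -0.2079  0.287 ] rows [-0.714  0.964  0.034] az 0.0001 t 8.45 f [0.8 0.2 0.7] open 0.98
```

View pics/w2.png

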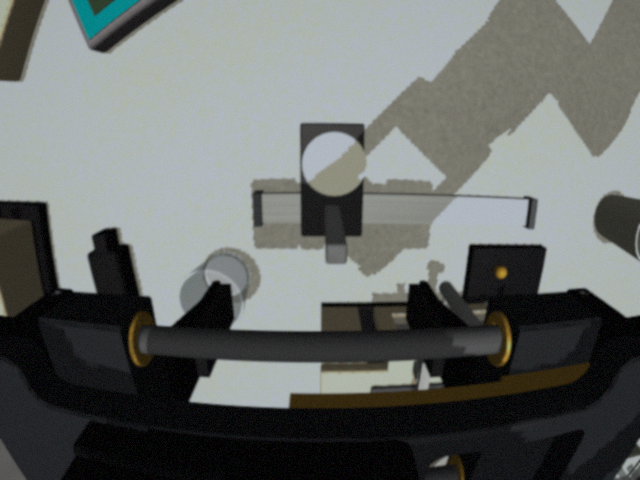

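The wrist view shows the sled standing by the right-hand rail block (plate left edge x≈300, block x≈258). Contact gave 30 N at local y=-0.130, so the sled is at its stop. Next is the tall catch.

```bash

python3 -m pendant '[[-0.714,0.964,0,0,0,0,-1],[-0.714,0.964,0,0,0,0,-1],[-0.714,0.964,0,0,0,0,-1],[-0.714,0.964,0,0,0,0,-1],[-0.714,0.964,0,0,0,0,-1],[-0.714,0.964,0,0,0,0,-1],[-0.714,0.964,0,0,0,0,-1],[-0.714,0.964,0,0,0,0,-1]]'
python3 - <<'E'
from h import *
plan(.035,.053,.221)
p,d=capture("wrist");cv2.imwrite("pics/w3.png",p[:,:,::-1])
for cam in("top","scene"):
    p,d=capture(cam)
    c=calibration(cam);K=c["mtx"]
    v,u=np.mgrid[:480,:640]; q=np.stack([(u-K[0,2])/K[0,0]*d,(v-K[1,2])/K[1,1]*d,d],-1)@c["T"][:3,:3].T+c["T"][:3,3]
    w=loc(-.11,-.13); m=(d>0)&(abs(q[...,2]-.152)<.006)&(np.hypot(q[...,0]-w[0],q[...,1]-w[1])<.03)
    print(cam,m.sum(),w,q[m].mean(0))
E
```

```text
time_s: 9.35
position: [0.6509, 0.0071, 0.2798]
tcp_rot: [[-0.986, -0.168, -0.003], [-0.168, 0.986, -0.0], [0.003, 0.0, -1.0]]
force: [-0.4, -0.8, 0.0]
opening: 1.0
grasp_force: 0.0
target [0.655  0.0061 0.221 ] pos [0.6509 0.0071 0.2798] rows [-0.02  -0.008  0.294] az -0.0001 t 9.35 f [-0.4 -0.8  0. ] open 1.0
top 36 [ 0.54287624 -0.19867528] [ 0.54090639 -0.19898632  0.15207664]
scene 26 [ 0.54287624 -0.19867528] [ 0.54378821 -0.19699248  0.15228162]
```

View pics/w3.png

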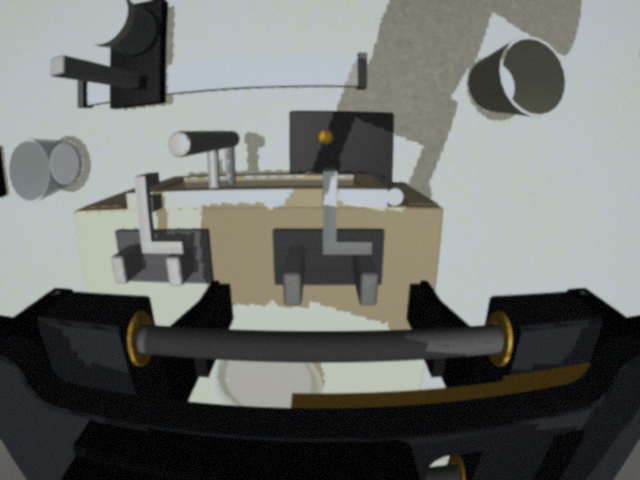

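The picture shows the tall catch centred under the fingers, lug at x≈292 and thumb at x≈368, with room on both sides. The post's depth (y=-0.198) confirms the sled is at its stop. Next I descend and squeeze.

```bash

python3 -m pendant '[[-0.015,-0.006,0.15,0,0,0,-1],[-0.015,-0.006,0.294,0,0,0,-1],[-0.015,-0.006,0.294,0,0,0,-1],[-0.015,-0.006,0.294,0,0,0,1],[-0.015,-0.006,0.294,0,0,0,1],[-0.015,-0.006,0.294,0,0,0,1],[-0.015,-0.006,0.294,0,0,0,1],[-0.015,-0.006,0.294,0,0,0,1]]'
python3 -m pendant '[[0,0,0,0,0,0,1],[0,0,0,0,0,0,1],[0,0,0,0,0,0,1],[0,0,0,0,0,0,1],[0,0,0,0,0,0,1],[0,0,0,0,0,0,1],[0,0,0,0,0,0,1]]'
```

```text
time_s: 10.3
position: [0.6555, 0.0086, 0.2239]
tcp_rot: [[-0.986, -0.168, 0.002], [-0.168, 0.986, 0.002], [-0.002, 0.002, -1.0]]
force: [-0.2, 3.6, 3.9]
opening: 0.632
grasp_force: 2.1
time_s: 11.0
position: [0.6561, 0.0042, 0.2231]
tcp_rot: [[-0.986, -0.169, 0.002], [-0.169, 0.986, -0.005], [-0.001, -0.006, -1.0]]
force: [0.6, -5.5, 4.3]
opening: 0.359
grasp_force: 30.0
```

Squeezed to 31 mm, so about 20 mm of travel. Releasing and moving over the low catch.

```bash

python3 -m pendant '[[0,0,0,0,0,0,-1],[0,0,0,0,0,0,-1],[0,0,0,0,0,0,-1],[0,0,0,0,0,0,-1],[0,0,0,0,0,0,-1],[0,0,0,0,0,0,-1],[0,0,0,0,0,0,-1],[0,0,0,0,0,0,-1]]'
python3 -m pendant '[[0,0,-0.2,0,0,0,-1],[0,0,-0.3,0,0,0,-1],[0,0,-0.3,0,0,0,-1],[0,-0.2,-0.3,0,0,0,-1],[0,-0.4,-0.3,0,0,0,-1],[0,-0.6,-0.3,0,0,0,-1],[0,-0.6,-0.3,0,0,0,-1]]'
python3 - <<'E'
from h import *
plan(.035,-.067,.209)
p,d=capture("wrist");cv2.imwrite("pics/w4.png",p[:,:,::-1])
E
```

```text
time_s: 11.8
position: [0.6551, 0.0074, 0.2225]
tcp_rot: [[-0.986, -0.169, -0.0], [-0.169, 0.986, -0.0], [0.0, -0.0, -1.0]]
force: [0.5, -0.1, -1.2]
opening: 0.966
grasp_force: 0.0
time_s: 12.5
position: [0.6757, -0.1164, 0.281]
tcp_rot: [[-0.987, -0.164, -0.0], [-0.164, 0.986, -0.002], [0.0, -0.002, -1.0]]
force: [-0.4, 0.1, -0.1]
opening: 0.999
grasp_force: 0.0
target [ 0.6752 -0.1121  0.209 ] pos [ 0.6757 -0.1164  0.281 ] rows [-0.001  0.022  0.36 ] az -0.0015 t 12.5 f [-0.4  0.1 -0.1] open 0.999
```

View pics/w4.png

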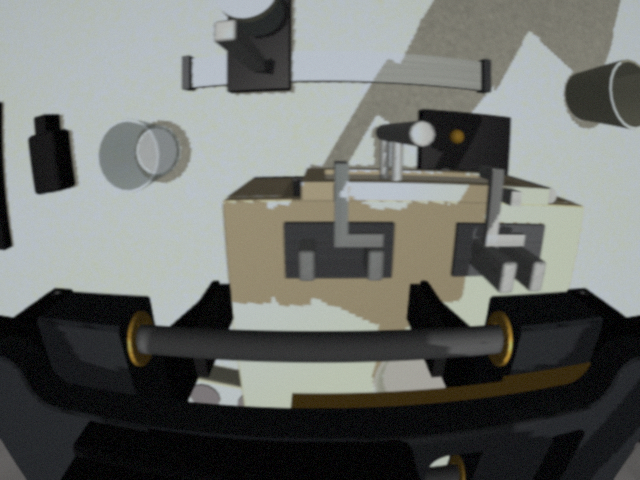

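Tall catch (right, x≈508–537) is shut; low catch lug is at x≈306, thumb at x≈376. Descending part way, then checking the settled position.

```bash

python3 -m pendant '[[0,0,0.05,0,0,0,-1],[0,0,0.1,0,0,0,-1],[0,0,0.1,0,0,0,-1],[0,0,0.1,0,0,0,-1]]'
python3 -c "
from h import *
plan(.035,-.067,.2095)"
```

```text
time_s: 12.95
position: [0.6749, -0.1096, 0.2615]
tcp_rot: [[-0.985, -0.17, -0.002], [-0.17, 0.985, 0.001], [0.002, 0.001, -1.0]]
force: [-0.3, 0.3, -0.5]
opening: 0.997
grasp_force: 0.0
target [ 0.6752 -0.1121  0.2095] pos [ 0.6749 -0.1096  0.2615] rows [ 0.001 -0.013  0.26 ] az 0.0006 t 12.95 f [-0.3  0.3 -0.5] open 0.997
```

```bash

python3 -m pendant '[[0,-0.007,0.15,0,0,0,-1],[0,-0.007,0.26,0,0,0,-1],[0,-0.007,0.26,0,0,0,-1],[0,-0.007,0.26,0,0,0,1],[0,-0.007,0.26,0,0,0,1],[0,-0.007,0.26,0,0,0,1],[0,-0.007,0.26,0,0,0,1],[0,-0.007,0.26,0,0,0,1]]'
python3 -m pendant '[[0,0,0,0,0,0,1],[0,0,0,0,0,0,1],[0,0,0,0,0,0,1],[0,0,0,0,0,0,1],[0,0,0,0,0,0,1],[0,0,0,0,0,0,1],[0,0,0,0,0,0,1]]'
```

```text
time_s: 13.75
position: [0.676, -0.1111, 0.2118]
tcp_rot: [[-0.986, -0.169, 0.002], [-0.169, 0.986, 0.002], [-0.002, 0.002, -1.0]]
force: [0.3, 4.6, 3.5]
opening: 0.633
grasp_force: 2.1
time_s: 14.45
position: [0.6762, -0.1142, 0.2109]
tcp_rot: [[-0.986, -0.169, 0.002], [-0.169, 0.986, -0.003], [-0.001, -0.003, -1.0]]
force: [1.2, -5.9, 1.8]
opening: 0.364
grasp_force: 30.0
```

```bash

python3 -m pendant '[[0,0,0,0,0,0,-1],[0,0,0,0,0,0,-1],[0,0,0,0,0,0,-1],[0,0,0,0,0,0,-1],[0,0,0,0,0,0,-1],[0,0,0,0,0,0,-1],[0,0,0,0,0,0,-1],[0,0,0,0,0,0,-1]]'
python3 -m pendant '[[0,0,-0.2,0,0,0,-1],[0,0,-0.4,0,0,0,-1],[0,0,-0.4,0,0,0,-1],[0.2,0.12,-0.4,0,0,0,-1],[0.4,0.235,-0.4,0,0,0,-1],[0.4,0.235,-0.4,0,0,0,-1],[0.4,0.235,-0.4,0,0,0,-1],[0.4,0.235,-0.4,0,0,0,-1]]'
python3 - <<'E'
from h import *
plan(-.045,-.02,.2095)
p,d=capture("wrist");cv2.imwrite("pics/w5.png",p[:,:,::-1])
E
```

```text
time_s: 15.25
position: [0.6756, -0.1122, 0.2105]
tcp_rot: [[-0.986, -0.169, 0.0], [-0.169, 0.986, 0.0], [-0.0, 0.0, -1.0]]
force: [-0.2, -0.4, -0.2]
opening: 0.964
grasp_force: 0.0
time_s: 16.05
position: [0.5903, -0.0801, 0.2911]
tcp_rot: [[-0.986, -0.169, 0.003], [-0.169, 0.986, -0.001], [-0.003, -0.002, -1.0]]
force: [0.2, 0.4, -1.1]
opening: 1.002
grasp_force: 0.0
target [ 0.5884 -0.0793  0.2095] pos [ 0.5903 -0.0801  0.2911] rows [0.01  0.006 0.408] az 0.0001 t 16.05 f [ 0.2  0.4 -1.1] open 1.002
```

View pics/w5.png

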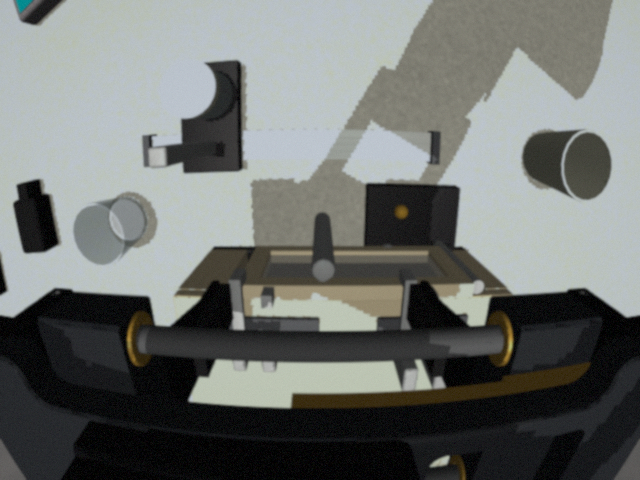

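Rod tip is at (323,270), centred between the fingers, and both catches are squeezed. I'll half-close first to stay clear of the hooks, then descend and grip.

```bash

python3 -m pendant '[[0.006,0.008,0,0,0,0,0],[0.006,0.008,0,0,0,0,0],[0.006,0.008,0,0,0,0,0],[0.006,0.008,0,0,0,0,0],[0.006,0.008,0,0,0,0,0],[0.006,0.008,0,0,0,0,0],[0.006,0.008,0.2,0,0,0,0],[0.006,0.008,0.405,0,0,0,0]]'
python3 -m pendant '[[0,0,0,0,0,0,0],[0,0,0,0,0,0,1],[0,0,0,0,0,0,1],[0,0,0,0,0,0,1],[0,0,0,0,0,0,1],[0,0,0,0,0,0,1],[0,0,0,0,0,0,1],[0,0,0,0,0,0,1]]'
python3 - <<'E'
from h import *
h=np.array([-.006,.105]); r=np.array([-.039,-.125])
for th in(0,.2,.4,.6,.8,1,1.2,1.4,1.57):
    c,s=np.cos(th),np.sin(th); q=h+np.array([c*r[0]+s*r[1],-s*r[0]+c*r[1]]); print(th,q.round(4)); plan(*q,.2095)
E
```

```text
time_s: 16.9
position: [0.5887, -0.0785, 0.2104]
tcp_rot: [[-0.986, -0.169, 0.005], [-0.169, 0.986, -0.002], [-0.005, -0.003, -1.0]]
force: [0.2, -0.1, -0.4]
opening: 0.503
grasp_force: 0.0
time_s: 17.7
position: [0.5881, -0.0785, 0.2108]
tcp_rot: [[-0.986, -0.169, 0.002], [-0.169, 0.986, -0.001], [-0.002, -0.001, -1.0]]
force: [-0.5, 0.3, 6.2]
opening: 0.157
grasp_force: 30.0
0 [-0.045 -0.02 ]
target [ 0.5884 -0.0793  0.2095] pos [ 0.5881 -0.0785  0.2108] rows [-0.001 -0.004  0.006] az 0.0001 t 17.7 f [-0.5  0.3  6.2] open 0.157
0.2 [-0.0691 -0.0098]
target [ 0.563  -0.0733  0.2095] pos [ 0.5881 -0.0785  0.2108] rows [0.119 0.047 0.006] az 0.0001 t 17.7 f [-0.5  0.3  6.2] open 0.157
0.4 [-0.0906  0.0051]
target [ 0.5392 -0.0623  0.2095] pos [ 0.5881 -0.0785  0.2108] rows [0.227 0.121 0.006] az 0.0001 t 17.7 f [-0.5  0.3  6.2] open 0.157
0.6 [-0.1088  0.0239]
target [ 0.5182 -0.0468  0.2095] pos [ 0.5881 -0.0785  0.2108] rows [0.318 0.215 0.005] az 0.0001 t 17.7 f [-0.5  0.3  6.2] open 0.157
0.8 [-0.1228  0.0459]
target [ 0.5006 -0.0275  0.2095] pos [ 0.5881 -0.0785  0.2108] rows [0.388 0.325 0.005] az 0.0001 t 17.7 f [-0.5  0.3  6.2] open 0.157
1 [-0.1323  0.0703]
target [ 0.4872 -0.005   0.2095] pos [ 0.5881 -0.0785  0.2108] rows [0.435 0.447 0.005] az 0.0001 t 17.7 f [-0.5  0.3  6.2] open 0.157
1.2 [-0.1366  0.0961]
target [0.4785 0.0197 0.2095] pos [ 0.5881 -0.0785  0.2108] rows [0.457 0.576 0.005] az 0.0001 t 17.7 f [-0.5  0.3  6.2] open 0.157
1.4 [-0.1358  0.1222]
target [0.4749 0.0456 0.2095] pos [ 0.5881 -0.0785  0.2108] rows [0.453 0.707 0.004] az 0.0001 t 17.7 f [-0.5  0.3  6.2] open 0.157
1.57 [-0.131   0.1439]
target [0.476  0.0678 0.2095] pos [ 0.5881 -0.0785  0.2108] rows [0.429 0.816 0.004] az 0.0001 t 17.7 f [-0.5  0.3  6.2] open 0.157
```

```bash

python3 -m pendant '[[0.03,0.01,0,0,0,0,1],[0.06,0.022,0,0,0,0,1],[0.09,0.035,0,0,0,0,1],[0.12,0.05,0,0,0,0,1],[0.15,0.066,0,0,0,0,1],[0.18,0.087,0,0,0,0,1],[0.205,0.105,0,0,0,0,1],[0.228,0.125,0,0,0,0,1]]'
python3 -c "
from h import *
plan(-.1088,.0239,.2108)
plan(-.1323,.0703,.2108)"
```

```text
time_s: 18.5
position: [0.5391, -0.0631, 0.2107]
tcp_rot: [[-0.986, -0.169, 0.004], [-0.169, 0.986, -0.004], [-0.003, -0.005, -1.0]]
force: [1.0, -8.4, 6.7]
opening: 0.151
grasp_force: 30.0
target [ 0.5181 -0.0468  0.2108] pos [ 0.5391 -0.0631  0.2107] rows [ 0.09   0.098 -0.001] az 0.0001 t 18.5 f [ 1.  -8.4  6.7] open 0.151
target [ 0.4871 -0.005   0.2108] pos [ 0.5391 -0.0631  0.2107] rows [ 0.207  0.33  -0.003] az 0.0001 t 18.5 f [ 1.  -8.4  6.7] open 0.151
```

```bash

python3 -m pendant '[[0.047,0.045,0,0,0,0,1],[0.09,0.094,0,0,0,0,1],[0.127,0.147,0,0,0,0,1],[0.16,0.204,0,0,0,0,1],[0.186,0.264,0,0,0,0,1],[0.207,0.326,0,0,0,0,1],[0.22,0.39,0,0,0,0,1],[0.229,0.455,0,0,0,0,1]]'
python3 -c "
from h import *
plan(-.1358,.1222,.2108)
plan(-.131,.1439,.2108)"
```

```text
time_s: 19.3
position: [0.4758, 0.0197, 0.2101]
tcp_rot: [[-0.986, -0.169, -0.003], [-0.169, 0.986, -0.003], [0.003, -0.002, -1.0]]
force: [-2.8, -8.3, 9.5]
opening: 0.156
grasp_force: 30.0
target [0.475  0.0456 0.2108] pos [0.4758 0.0197 0.2101] rows [-0.018  0.128 -0.004] az 0.0001 t 19.3 f [-2.8 -8.3  9.5] open 0.156
target [0.476  0.0678 0.2108] pos [0.4758 0.0197 0.2101] rows [-0.042  0.237 -0.004] az 0.0001 t 19.3 f [-2.8 -8.3  9.5] open 0.156
```

```bash

python3 -m pendant '[[0,0.065,0,0,0,0,1],[-0.006,0.13,0,0,0,0,1],[-0.017,0.19,0,0,0,0,1],[-0.03,0.239,0,0,0,0,1],[-0.03,0.239,0,0,0,0,1],[-0.03,0.239,0,0,0,0,1],[-0.03,0.239,0,0,0,0,1]]'
python3 - <<'E'
from h import *
plan(-.131,.1439,.2108)
p,d=capture("wrist");p2,d=capture("top")
a=cv2.resize(p,(400,300));b=cv2.resize(p2[140:320,220:460],(400,300),interpolation=3)
cv2.imwrite("pics/f.png",np.hstack([a,b])[:,:,::-1])
c=calibration("top");K=c["mtx"]
v,u=np.mgrid[:480,:640]; q=np.stack([(u-K[0,2])/K[0,0]*d,(v-K[1,2])/K[1,1]*d,d],-1)@c["T"][:3,:3].T+c["T"][:3,3]
w=loc(-.11,-.13); m=(d>0)&(abs(q[...,2]-.152)<.006)&(np.hypot(q[...,0]-w[0],q[...,1]-w[1])<.03)
print("post",m.sum(),w,q[m].mean(0))
x=np.array(readout.read_state()["position"])[:2]-loc(-.006,.105)
print("theta",np.degrees(-(np.arctan2(x[1],x[0])-np.radians(YAW)-np.arctan2(-.125,-.039)))%360, "r",np.hypot(*x),np.hypot(.039,.125))
E
```

```text
time_s: 20.0
position: [0.4731, 0.0681, 0.2097]
tcp_rot: [[-0.985, -0.17, -0.005], [-0.17, 0.985, -0.002], [0.005, -0.001, -1.0]]
force: [-4.0, -5.1, 9.7]
opening: 0.15
grasp_force: 30.0
target [0.476  0.0678 0.2108] pos [0.4731 0.0681 0.2097] rows [-0.014 -0.004 -0.006] az 0.0004 t 20.0 f [-4.  -5.1  9.7] open 0.15
post 38 [ 0.54287624 -0.19867528] [ 0.54093053 -0.19895695  0.15200257]
theta 89.88626139196401 r 0.13380086350418618 0.1309427355755179
```

View pics/f.png

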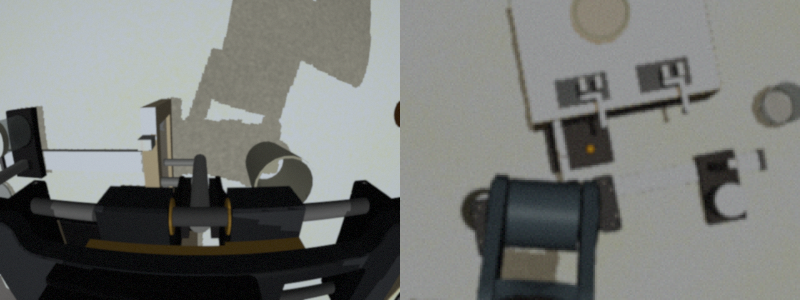

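The gate stands square to the front with the rod between the pads. The cup, beaker and dish are upright where they stood, the sled is at its right end and both catches are squeezed. Handing in.

```bash
python3 -c "
from rig import bot
print(bot.hand_in())"
```

```text
the job is handed in; nothing more can be done
None
```

The job is handed in: I slid the sled to its right-hand stop, released the tall catch and then the low one, and the arm is holding the gate open by its rod at about 90°; the hand-in call did not report a verdict.

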